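# Slide a gel plate over the stand's edge and put it in the wash tray

## Task

On the grey levelling stand two white ceramic gel plates lie flat in their lanes, too deep between the rails to be picked up. Slide the plain rectangular one along its lane until about a third of it sticks out over the stand's front edge, take it by the part that sticks out, lift it off and lower it into the blue wash tray, letting go only when it is down close to the tray's floor so that it ends lying flat there. Leave the notched plate where it lies on the stand.

Things in the scene. Friction and masses are not known exactly. Their poses are not given: they have to be found in the camera images.
- stand: Fixed grey stand, 180 mm long (x), 126 wide (y), left or right on the bench, yaw within 17 degrees. Origin on the bench under its centre, z up. Flat top 60 mm up, slab 22 thick. Rails 6 wide, 7 high run its whole length at y = -60, 0, +60 mm: two lanes 54 wide centred on y = -30 and +30, open at both ends. Front edge at x = -90 mm, towards the robot, free air beyond. Plates slide with under 2 N.
- plain_plate_center (a point): Centre (half-way up) of the plain white ceramic plate, a full rectangle 120 mm long (x), 50 wide (y), 5 thick, about 110 g, flat in either lane, length along the lane, z up. Its front end starts 20 to 50 mm behind the stand's front edge. It tips off if more than half of it sticks out.
- notched_plate_center (a point): Centre (half-way up) of the notched white ceramic plate in the other lane: the same outline of 120 x 50 x 5 mm but with a notch 28 mm wide and 30 mm deep in its front (-x) end, which leaves two ears. To be left alone.
- tray: Blue open wash tray fixed to the bench on the other side from the stand, 210 mm long (x), 170 wide (y), 35 high outside, walls and floor 5 thick (200 x 160 inside). Origin on the bench under its centre, z up, yaw within 17 degrees. A jar 75 mm high stands between stand and tray.
Things that resemble listed ones, but are neither listed nor needed, are in the scene too. What is shaped like the part that bears plain_plate_center but black or turquoise is not meant.

How it is judged:
By the outcome, as a careful person would: the job done as asked, in the order asked, and still so for the second after the job is handed in, with the robot touching nothing.
It also fails if it takes over 56 s, if anything falls off the work surface, if the arm or the gripper's body presses on something with over 40 N, if the wrist force passes 120 N, or if a joint passes its speed limit or range.

## Robot

A 6-joint arm with a two-finger parallel gripper is mounted at the origin on the work surface. World frame = base frame: x ahead of the robot, y to its left, z up, the work surface at z = 0. Lengths are in m, angles in rad, forces in N, time in s.
With the tool pointing down it reaches from about 0.225 to 0.875 m from the base axis. Payload 3.4 kg.
Tool frame: the origin (TCP) lies at the centre of the arm's flange, where the gripper is bolted on; the fingertips stand manip.tcp_to_tips ahead of it and the grasp point (between the pads) lies 155 mm ahead of it (manip.tcp_to_tips is the distance from the TCP to the fingertips, in m); z points along the fingers, y is the line along which they close (so a half turn about z gives the same grasp; the last joint's range is limited). The gripper opens to 85 mm and grips with 20 to 120 N. Pads are 22 mm wide; open, the fingers measure 114 mm over their backs; the gripper's body (76 mm by 85 mm) begins 54 mm behind the grasp point. The pads swing forward as they close: fully open they stand 13 mm farther back than shut.
Start: joints at [1.038, 0.276, 1.505, -0, 1.361, -0.121], TCP at [0.23, 0.527, 0.405] pointing down, gripper open.
Joint ranges: [-2.89, 2.89], [-0.75, 2.08], [0.22, 2.7], [-1.18, 4.32], [0.11, 2.71], [-2.7, 2.7]. Speed limits (rad/s): [2.57, 2.57, 3.14, 3.14, 3.14, 3.14].

## Interface

Orientations are given as a unit quaternion [w, x, y, z].
In Python, from rig import sensors, imaging, manip gives the robot as it stands. The module is installed in compiled form; this text tells all that it offers.
- The arm moves only by the tool jog_arm, never from a script. Its argument "plan" is a list of rows, each an object of numbers: "dx", "dy", "dz": the shift along the tool's x, y, z in mm; "ax", "ay", "az": the turn, a rotation vector about the tool's x, y, z in units of 6 degrees (1.0 is 6 degrees); "grip": the closure, from 0 (fully open) to 1 (shut). A call has 1 to 20 rows; each row shifts and turns the commanded pose from where the row before left it, along the tool's axes as they then stand; what a row does not reach is not made up. A row lasts 1/12 s, in which the tool goes at most 41.7 mm and 7.16 degrees, less where a joint would pass 70% of its speed; a pose out of reach is approached as far as the arm can. A call is refused whole if a number of a shift passes 41.7 or a number of a turn 1, either way. A call with a gripper value outside its range is refused whole. The fingers move at their own pace and stop on an object; "grip_force" is the grip in N (left out, the last holds). Time passes only in rows, so rows that do not move let the fingers close. It gives the time, the measured TCP pose, the force, the opening and the grip force at its end, in the units of the state.
- sensors.get_state(): the state, without advancing time (a new reading comes with each control period).
- imaging.get_image(name): name is "scene" or "side" or "wrist"; returns a dict with "image" (420x560x3 uint8, red, green, blue), "K" (3x3 intrinsics, pixels), "k1" (the pictures are not rectified: a ray, as slopes to the right and down, at radius r is drawn at 1 + k1 r^2 times it, then the intrinsics apply), "extrinsics" (4x4, takes a point from world to camera coordinates). Camera axes: x right, y up, looking along -z (the intrinsics and any distortion apply to the point x, -y, -z); pixel columns grow to the right and rows downward; lengths in m; the calibration is good to about 2 mm. A picture is of the moment at which its call begins. There is no depth.
- manip.sign_off(): hands the job in; it is judged then, once.
The state is a dict: "clock": time; "qpos": joint angles; "qd": joint speeds; "effort": joint torques, N m; "position": TCP position; "ee_rot": TCP orientation; "contact_force": force on the tool from outside, world axes, zero at the start; "moment": the same for the moment, N m; "width": finger opening in m; "gripper_force": force on a finger pad.
Only numpy, scipy, OpenCV 4.12 (cv2) and the standard library are available. Lean on these libraries where they do the work, as an engineer would, in place of code of your own. Each camera call takes 0.05 s, during which the arm holds its last target. There are 200 camera calls.

## Working session

There is one attempt and no reset: what is moved stays moved. The work goes in short steps, Python scripts to look and compute and a tool call to move; the robot and the scene stay as the last step left them, time stands still between calls to the robot, and variables do not carry over. Pictures are saved under pics/ and viewed, at most 10 in all, crops included, and the job is handed in when it is done.

Besides the shell and the picture viewer there is one more tool, called after "Call:" as name(argument=value, ...), one argument or row to a line, values as JSON. jog_arm: Moves the arm, as the interface text tells. Its arguments: {"type":"object","properties":{"plan":{"type":"array"},"grip_force":{"type":"number"}},"required":["plan"]}

```bash
mkdir -p pics; cat > h.py <<'E'
import numpy as np, cv2
from rig import sensors, imaging, manip
def grab(n):
    d=imaging.get_image(n); d['image']=np.asarray(d['image']); return d
def ray(d,u,v):
    K=np.array(d['K']);k1=d['k1'];E=np.array(d['extrinsics'])
    p=np.array([(u-K[0,2])/K[0,0],(v-K[1,2])/K[1,1]]);q=p.copy()
    for _ in range(30): q=p/(1+k1*(q@q))
    c=np.array([q[0],-q[1],-1.0]);R=E[:3,:3]
    return -R.T@E[:3,3], R.T@c
def onz(d,u,v,z):
    o,r=ray(d,u,v); return o+r*(z-o[2])/r[2]
def proj(d,P):
    K=np.array(d['K']);E=np.array(d['extrinsics'])
    c=E[:3,:3]@np.array(P)+E[:3,3]; q=np.array([c[0],-c[1]])/-c[2]
    q=q*(1+d['k1']*(q@q)); return K[0,0]*q[0]+K[0,2],K[1,1]*q[1]+K[1,2]
E
python3 - <<'E'
from h import *
import pickle
ds={n:grab(n) for n in('scene','side','wrist')}
pickle.dump(ds,open('d0.pkl','wb'))
for n,d in ds.items():
    cv2.imwrite(f'pics/{n}0.png',d['image'][:,:,::-1]); o,r=ray(d,280,210); print(n,o.round(3),r.round(2),d['k1'])
s=sensors.get_state(); print(s); print(manip.tcp_to_tips)
E
```

```text
scene [1.    0.26  0.737] [-0.52 -0.35 -0.78] 0.033700891811752336
side [0.397 0.5   0.682] [ 0.2  -0.64 -0.74] -0.12562998263457228
wrist [0.167 0.554 0.373] [ 0.26 -0.12 -0.96] -0.06145680464755439
{'clock': 0.15, 'qpos': array([ 1.03800868e+00,  2.76424608e-01,  1.50581931e+00,  2.88845544e-06,
        1.36067499e+00, -1.20993279e-01]), 'qd': array([ 0.00058887, -0.00075899, -0.0028133 ,  0.0001693 ,  0.00023347,
       -0.00212239]), 'effort': array([ 2.04167423e-03, -4.17142975e+01, -2.46031934e+01, -1.40107782e-04,
        7.63416494e-03,  1.56479280e-05]), 'position': array([0.23007159, 0.52680384, 0.40406176]), 'ee_rot': array([-2.14267226e-04,  2.04445725e-01,  9.78877677e-01, -6.27557483e-04]), 'contact_force': array([-0.09555462, -0.19368751,  0.72255976]), 'moment': array([-0.00713193, -0.00859506, -0.0113749 ]), 'gripper_force': 0.0, 'width': 0.08563683893452333}
0.1734
```

View pics/scene0.png

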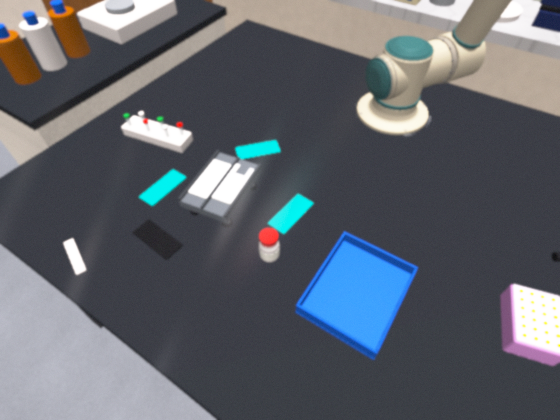

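View pics/side0.png

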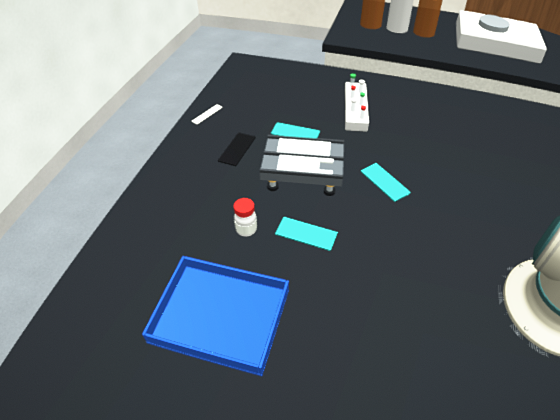

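The scene view shows the stand at about (220,187), with the notched plate on the right (notch near (245,170)) and the plain one on the left at about (208,180). The tray is at (358,292) and the jar at (269,245). In the side view the plain plate is the far one at (303,147), the notched plate is at (305,165) and the tray is at (217,313).

```bash
python3 - <<'E'
from h import *
import pickle
ds=pickle.load(open('d0.pkl','rb'))
for n,roi in (('scene',(170,140,270,230)),('side',(250,130,355,200))):
    d=ds[n]; im=d['image'].astype(int); x0,y0,x1,y1=roi
    w=((im.min(2)>175)).astype(np.uint8); m=np.zeros_like(w); m[y0:y1,x0:x1]=w[y0:y1,x0:x1]
    k,L,S,C=cv2.connectedComponentsWithStats(m,connectivity=4)
    for i in range(1,k):
        if S[i,4]<60: continue
        c=cv2.findContours((L==i).astype(np.uint8),0,1)[0][0][:,0]
        W=np.array([onz(d,u,v,.065)[:2] for u,v in c])*1000
        r=cv2.minAreaRect(W.astype(np.float32)); print(n,S[i],np.round(C[i]),np.round(r[0],1),np.round(r[1],1),round(r[2],1))
    b=((im[:,:,2]>120)&(im[:,:,0]<60)&(im[:,:,2]-im[:,:,1]>60)).astype(np.uint8)
    c=max(cv2.findContours(b,0,1)[0],key=cv2.contourArea)[:,0]
    ap=cv2.approxPolyDP(c.reshape(-1,1,2),5,True)[:,0]; print('tray',ap.tolist())
    for z in(0,.035): print(z,[(onz(d,u,v,z)[:2]*1000).round().tolist() for u,v in ap])
a=cv2.resize(ds['scene']['image'][145:225,170:270],(800,640)[:1]+(600,) if 0 else (700,560),interpolation=cv2.INTER_CUBIC)
cv2.imwrite('pics/c1.png',a[:,:,::-1])
a=cv2.resize(ds['side']['image'][130:195,250:355],(800,495),interpolation=cv2.INTER_CUBIC)
cv2.imwrite('pics/c2.png',a[:,:,::-1])
E
```

```text
scene [170 140  16  10 114] [176. 143.] [ 525.8 -390.2] [35.1 40.4] 33.7
scene [188 159  44  40 869] [209. 178.] [ 567.5 -239.4] [130.1  54.5] 9.6
scene [211 163  44  42 857] [232. 185.] [ 549.6 -182.1] [131.4  55.6] 9.5
tray [[344, 231], [296, 312], [373, 359], [417, 266]]
0 [[484.0, 91.0], [717.0, 104.0], [714.0, 272.0], [479.0, 267.0]]
0.035 [[508.0, 99.0], [730.0, 112.0], [727.0, 271.0], [503.0, 267.0]]
side [276 138  55  18 773] [304. 147.] [ 566.4 -237.8] [123.2  52.3] 9.6
side [276 155  58  19 812] [303. 164.] [ 548.4 -180.9] [124.3  52.6] 9.9
tray [[182, 256], [142, 333], [146, 341], [262, 375], [288, 280]]
0 [[733.0, 84.0], [730.0, 259.0], [715.0, 270.0], [503.0, 267.0], [513.0, 78.0]]
0.035 [[715.0, 106.0], [712.0, 271.0], [699.0, 282.0], [498.0, 279.0], [507.0, 100.0]]
```

View pics/c1.png

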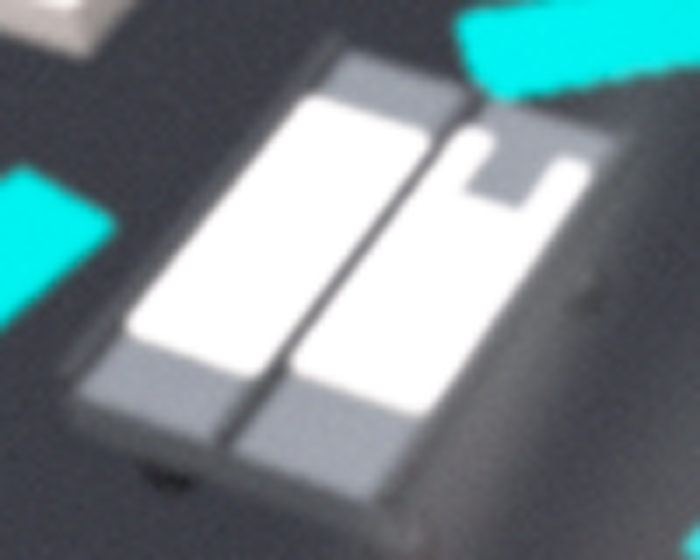

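View pics/c2.png

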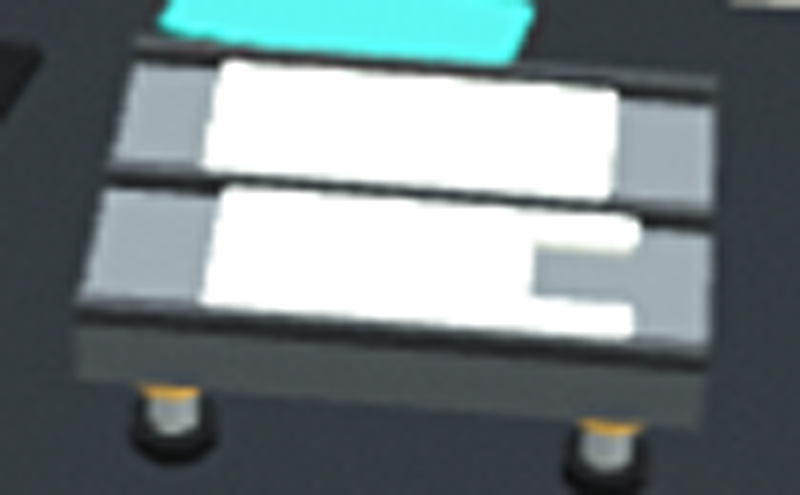

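The crops show the plain plate in the right-hand lane (stand y = -30). The lane's front edge runs from (345,48) to (465,90) in the scene crop, and sits at x≈712 in the side crop.

```bash
cat >> h.py <<'E'
from scipy.spatial.transform import Rotation as Rot
def goto(x,y,z,yaw):
    """jog numbers (tool mm / units of 6deg) from the measured pose to a tool-down pose with tool-y heading yaw (deg)"""
    s=sensors.get_state(); q=s['ee_rot']; R=Rot.from_quat([q[1],q[2],q[3],q[0]])
    h=np.radians(yaw); ty=np.array([np.cos(h),np.sin(h),0]); tz=np.array([0,0,-1.]); T=Rot.from_matrix(np.c_[np.cross(ty,tz),ty,tz])
    D=np.array([x,y,z])-s['position']
    print('now',s['position'].round(4),'F',np.round(s['contact_force'],1),'w',round(s['width'],4),'t',round(s['clock'],2))
    print('turn first (units)',((R.inv()*T).as_rotvec(degrees=True)/6).round(2),'then shift mm',(T.inv().apply(D)*1000).round(1),'| shift in current axes',(R.inv().apply(D)*1000).round(1))
E
python3 - <<'E'
from h import *
import pickle
ds=pickle.load(open('d0.pkl','rb'))
a=np.radians(9.6); e=np.array([np.cos(a),np.sin(a)]); f=np.array([-e[1],e[0]]); c=np.array([567,-238.5])
for n,s,o,pts in(('scene',7,(170,145),dict(front=[(345,48),(465,90)],rear=[(80,395),(215,440)],pf=[(370,115)],pr=[(195,355)])),('side',7.62,(250,130),dict(front=[(715,110),(710,205)],rear=[(135,68),(112,162)],pf=[(617,140)],pr=[(210,115)]))):
    for k,P in pts.items():
        z=.065 if k[0]=='p' else .06
        for u,v in P:
            w=onz(ds[n],o[0]+u/s-.5,o[1]+v/s-.5,z)[:2]*1000-c; print(n,k,'lane x',(w@e).round(1),'y',(w@f).round(1))
goto(.648,-.2245,.40,99.6)
E
```

```text
scene front lane x -92.7 y -31.2
scene front lane x -91.0 y 20.3
scene rear lane x 89.5 y -26.7
scene rear lane x 87.7 y 24.4
scene pf lane x -61.2 y -1.9
scene pr lane x 62.3 y 1.8
side front lane x -91.8 y -26.3
side front lane x -91.2 y 18.9
side rear lane x 88.1 y -25.6
side rear lane x 88.4 y 20.2
side pf lane x -62.2 y -2.0
side pr lane x 61.1 y 0.8
now [0.2301 0.5268 0.4041] F [-0.1 -0.2  0.7] w 0.0856 t 0.15
turn first (units) [-0.01 -0.01 -5.53] then shift mm [-286.8 -810.5    4.1] | shift in current axes [-683.7 -521.2    4.6]
```

Call:
jog_arm(
  plan=[
    {"az": -0.92, "grip": 1},
    {"az": -0.92, "grip": 1},
    {"az": -0.92, "grip": 1},
    {"az": -0.92, "grip": 1},
    {"az": -0.92, "grip": 1},
    {"az": -0.93, "grip": 1},
    {"dx": -12, "dy": -34, "grip": 1},
    {"dx": -12, "dy": -34, "grip": 1},
    {"dx": -12, "dy": -34, "grip": 1},
    {"dx": -12, "dy": -34, "grip": 1},
    {"dx": -12, "dy": -34, "grip": 1},
    {"dx": -12, "dy": -34, "grip": 1},
    {"dx": -12, "dy": -34, "grip": 1},
    {"dx": -12, "dy": -34, "grip": 1},
    {"dx": -12, "dy": -34, "grip": 1},
    {"dx": -12, "dy": -34, "grip": 1},
    {"dx": -12, "dy": -34, "grip": 1},
    {"dx": -12, "dy": -34, "grip": 1},
  ],
  grip_force=40,
)

```text
$.plan[0]: bad value
```

Call:
jog_arm(
  plan=[
    {"dx": -12, "dy": -34, "dz": 10},
    {"dx": -12, "dy": -34, "dz": 10},
    {"dx": -12, "dy": -34, "dz": 10},
    {"dx": -12, "dy": -34, "dz": 10},
    {"dx": -12, "dy": -34, "dz": 10},
    {"dx": -12, "dy": -34, "dz": 10},
    {"dx": -12, "dy": -34, "dz": 10},
    {"dx": -12, "dy": -34, "dz": 10},
    {"dx": -12, "dy": -34, "dz": 10},
    {"dx": -12, "dy": -34, "dz": 10},
    {"dx": -12, "dy": -34, "dz": 10},
    {"dx": -12, "dy": -34, "dz": 10},
    {},
    {},
    {},
  ],
)

```text
$.plan[0]: bad value
```

```bash
python3 - <<'E'
from h import *
d=grab('wrist'); cv2.imwrite('pics/w1.png',d['image'][:,:,::-1])
import pickle; pickle.dump(d,open('w1.pkl','wb'))
o,r=ray(d,280,210);print(o,r)
goto(.650,-.2245,.245,99.6)
print(sensors.get_state()['qpos'].round(2))
E
```

```text
[0.1668011  0.55410765 0.37331935] [ 0.25721258 -0.11490348 -0.95954417]
now [0.2301 0.5268 0.4042] F [-0.3  0.  -0.3] w 0.0855 t 0.2
turn first (units) [-0.01 -0.   -5.53] then shift mm [-288.7 -810.8  159.2] | shift in current axes [-685.5 -520.3  159.7]
[ 1.04  0.28  1.51 -0.    1.36 -0.12]
```

View pics/w1.png

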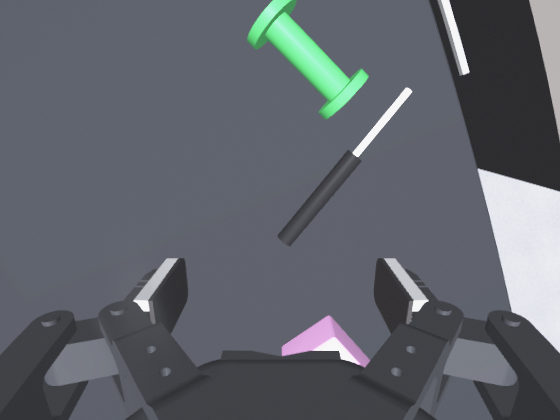

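The moves were refused, presumably because each row needs every field. This wrist view is therefore still the start pose, with the fingertips at about (160,285) and (405,285).

Call:
jog_arm(
  plan=[
    {"dx": 0, "dy": 0, "dz": 0, "ax": 0, "ay": 0, "az": -0.92, "grip": 1},
    {"dx": 0, "dy": 0, "dz": 0, "ax": 0, "ay": 0, "az": -0.92, "grip": 1},
    {"dx": 0, "dy": 0, "dz": 0, "ax": 0, "ay": 0, "az": -0.92, "grip": 1},
    {"dx": 0, "dy": 0, "dz": 0, "ax": 0, "ay": 0, "az": -0.92, "grip": 1},
    {"dx": 0, "dy": 0, "dz": 0, "ax": 0, "ay": 0, "az": -0.92, "grip": 1},
    {"dx": 0, "dy": 0, "dz": 0, "ax": 0, "ay": 0, "az": -0.93, "grip": 1},
    {"dx": -12, "dy": -34, "dz": 0, "ax": 0, "ay": 0, "az": 0, "grip": 1},
    {"dx": -12, "dy": -34, "dz": 0, "ax": 0, "ay": 0, "az": 0, "grip": 1},
    {"dx": -12, "dy": -34, "dz": 0, "ax": 0, "ay": 0, "az": 0, "grip": 1},
    {"dx": -12, "dy": -34, "dz": 0, "ax": 0, "ay": 0, "az": 0, "grip": 1},
    {"dx": -12, "dy": -34, "dz": 0, "ax": 0, "ay": 0, "az": 0, "grip": 1},
    {"dx": -12, "dy": -34, "dz": 0, "ax": 0, "ay": 0, "az": 0, "grip": 1},
    {"dx": -12, "dy": -34, "dz": 0, "ax": 0, "ay": 0, "az": 0, "grip": 1},
    {"dx": -12, "dy": -34, "dz": 0, "ax": 0, "ay": 0, "az": 0, "grip": 1},
    {"dx": -12, "dy": -34, "dz": 0, "ax": 0, "ay": 0, "az": 0, "grip": 1},
    {"dx": -12, "dy": -34, "dz": 0, "ax": 0, "ay": 0, "az": 0, "grip": 1},
    {"dx": -12, "dy": -34, "dz": 0, "ax": 0, "ay": 0, "az": 0, "grip": 1},
    {"dx": -12, "dy": -34, "dz": 0, "ax": 0, "ay": 0, "az": 0, "grip": 1},
  ],
  grip_force=40,
)

```text
clock: 1.7
position: [0.4404, 0.1469, 0.4047]
ee_rot: [0.0, -0.084, 0.997, 0.0]
contact_force: [1.0, 0.9, 0.7]
width: -0.0002
gripper_force: 0.0
```

Call:
jog_arm(
  plan=[
    {"dx": -12, "dy": -34, "dz": 10, "ax": 0, "ay": 0, "az": 0, "grip": 1},
    {"dx": -12, "dy": -34, "dz": 10, "ax": 0, "ay": 0, "az": 0, "grip": 1},
    {"dx": -12, "dy": -34, "dz": 10, "ax": 0, "ay": 0, "az": 0, "grip": 1},
    {"dx": -12, "dy": -34, "dz": 10, "ax": 0, "ay": 0, "az": 0, "grip": 1},
    {"dx": -12, "dy": -34, "dz": 10, "ax": 0, "ay": 0, "az": 0, "grip": 1},
    {"dx": -12, "dy": -34, "dz": 10, "ax": 0, "ay": 0, "az": 0, "grip": 1},
    {"dx": -12, "dy": -34, "dz": 10, "ax": 0, "ay": 0, "az": 0, "grip": 1},
    {"dx": -12, "dy": -34, "dz": 10, "ax": 0, "ay": 0, "az": 0, "grip": 1},
    {"dx": -12, "dy": -34, "dz": 10, "ax": 0, "ay": 0, "az": 0, "grip": 1},
    {"dx": -12, "dy": -34, "dz": 10, "ax": 0, "ay": 0, "az": 0, "grip": 1},
    {"dx": -12, "dy": -34, "dz": 10, "ax": 0, "ay": 0, "az": 0, "grip": 1},
    {"dx": 0, "dy": 0, "dz": 0, "ax": 0, "ay": 0, "az": 0, "grip": 1},
    {"dx": 0, "dy": 0, "dz": 0, "ax": 0, "ay": 0, "az": 0, "grip": 1},
  ],
)

```text
clock: 2.78
position: [0.6328, -0.2, 0.2929]
ee_rot: [-0.001, -0.082, 0.997, 0.001]
contact_force: [0.1, 0.5, 0.1]
width: 0.0003
gripper_force: 0.0
```

```bash
python3 - <<'E'
from h import *
d=grab('wrist'); cv2.imwrite('pics/w2.png',d['image'][:,:,::-1])
import pickle; pickle.dump(d,open('w2.pkl','wb'))
o,r=ray(d,280,210);print(o,r)
goto(.650,-.2245,.245,99.6)
print(sensors.get_state()['qpos'].round(2))
E
```

```text
[ 0.56465032 -0.21178304  0.26227845] [ 0.27618741  0.04681338 -0.96000789]
now [ 0.6323 -0.1986  0.2936] F [ 0.4  0.3 -0.5] w -0.0003 t 2.83
turn first (units) [ 0.02 -0.02 -0.01] then shift mm [-13.1 -28.5  48.6] | shift in current axes [-13.2 -28.6  48.6]
[-0.41  0.48  1.47  0.    1.2  -2.15]
```

View pics/w2.png

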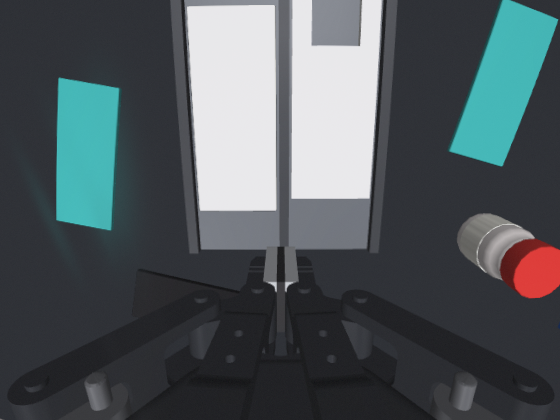

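The plain plate is on the left, with its rear end at row 211 and its front at row 7, across columns 190–276. The stand's rear edge is at row 249, and the closed fingertips are at about (281,270).

```bash
python3 - <<'E'
from h import *
import pickle
d=pickle.load(open('w2.pkl','rb'))
g=d['image'].astype(int).min(2)
print('col232',[(v,int(g[v,232])) for v in list(range(2,14))+list(range(204,254,2))])
print('row120',[(u,int(g[120,u])) for u in range(180,200)],[(u,int(g[120,u])) for u in range(270,300,2)])
P=lambda u,v,z:onz(d,u,v,z)[:2]*1000
w=[P(191.5,211,.065),P(275.5,211,.065),P(188,7,.065),P(275.5,7,.065)]
for x in w: print(x.round(1))
print('c',np.mean(w,0).round(1),'yaw',np.degrees(np.arctan2(*(w[0]+w[1]-w[2]-w[3])[::-1])).round(2))
print('rear edge',P(232,249,.06).round(1))
E
```

```text
col232 [(2, 136), (3, 136), (4, 136), (5, 192), (6, 228), (7, 232), (8, 231), (9, 232), (10, 232), (11, 232), (12, 232), (13, 232), (204, 233), (206, 233), (208, 232), (210, 203), (212, 120), (214, 120), (216, 120), (218, 121), (220, 121), (222, 119), (224, 119), (226, 121), (228, 120), (230, 119), (232, 120), (234, 121), (236, 121), (238, 121), (240, 121), (242, 121), (244, 121), (246, 122), (248, 121), (250, 47), (252, 47)]
row120 [(180, 79), (181, 80), (182, 80), (183, 81), (184, 80), (185, 79), (186, 79), (187, 77), (188, 54), (189, 32), (190, 37), (191, 76), (192, 114), (193, 148), (194, 226), (195, 232), (196, 232), (197, 232), (198, 232), (199, 232)] [(270, 233), (272, 232), (274, 232), (276, 109), (278, 123), (280, 85), (282, 85), (284, 85), (286, 84), (288, 89), (290, 123), (292, 233), (294, 232), (296, 232), (298, 233)]
[ 631.5 -258.6]
[ 622.5 -204.9]
[ 512.9 -272.5]
[ 505.4 -224. ]
c [ 568.1 -240. ] yaw 7.96
rear edge [ 655.7 -229.8]
```

Call:
jog_arm(
  plan=[
    {"dx": -10, "dy": -29, "dz": 0, "ax": 0.02, "ay": -0.02, "az": 0, "grip": 1},
    {"dx": 0, "dy": 0, "dz": 20, "ax": 0, "ay": 0, "az": 0, "grip": 1},
    {"dx": 0, "dy": 0, "dz": 20, "ax": 0, "ay": 0, "az": 0, "grip": 1},
    {"dx": 0, "dy": 0, "dz": 9, "ax": 0, "ay": 0, "az": 0, "grip": 1},
    {"dx": 0, "dy": 0, "dz": 0, "ax": 0, "ay": 0, "az": 0, "grip": 1},
    {"dx": 0, "dy": 0, "dz": 0, "ax": 0, "ay": 0, "az": 0, "grip": 1},
    {"dx": 0, "dy": 0, "dz": 0, "ax": 0, "ay": 0, "az": 0, "grip": 1},
    {"dx": 0, "dy": 0, "dz": 0, "ax": 0, "ay": 0, "az": 0, "grip": 1},
  ],
)

```text
clock: 3.5
position: [0.6477, -0.2248, 0.2474]
ee_rot: [0.002, -0.084, 0.996, -0.002]
contact_force: [0.0, 0.1, 0.8]
width: 0.0002
gripper_force: 0.0
```

```bash
python3 - <<'E'
from h import *
goto(.647,-.2256,.237,99.6)
E
```

```text
now [ 0.6477 -0.2248  0.2474] F [0.  0.1 0.8] w 0.0002 t 3.5
turn first (units) [-0.03  0.04  0.  ] then shift mm [ 0.9 -0.6 10.4] | shift in current axes [ 0.9 -0.6 10.3]
```

Call:
jog_arm(
  plan=[
    {"dx": 0, "dy": 0, "dz": 5, "ax": 0, "ay": 0, "az": 0, "grip": 1},
    {"dx": 0, "dy": 0, "dz": 5, "ax": 0, "ay": 0, "az": 0, "grip": 1},
    {"dx": 0, "dy": 0, "dz": 0, "ax": 0, "ay": 0, "az": 0, "grip": 1},
    {"dx": 0, "dy": 0, "dz": 0, "ax": 0, "ay": 0, "az": 0, "grip": 1},
  ],
)

```text
clock: 3.83
position: [0.6471, -0.2251, 0.2352]
ee_rot: [0.001, -0.083, 0.997, -0.001]
contact_force: [-0.0, 0.5, -0.4]
width: 0.0002
gripper_force: 0.0
```

Call:
jog_arm(
  plan=[
    {"dx": 0, "dy": 0, "dz": 1, "ax": 0, "ay": 0, "az": 0, "grip": 1},
    {"dx": 0, "dy": 0, "dz": 1, "ax": 0, "ay": 0, "az": 0, "grip": 1},
    {"dx": 0, "dy": 0, "dz": 0, "ax": 0, "ay": 0, "az": 0, "grip": 1},
    {"dx": 0, "dy": 0, "dz": 0, "ax": 0, "ay": 0, "az": 0, "grip": 1},
  ],
)

```text
clock: 4.17
position: [0.6474, -0.2252, 0.2337]
ee_rot: [0.001, -0.084, 0.997, -0.001]
contact_force: [0.2, 0.4, -0.0]
width: 0.0003
gripper_force: 0.0
```

Call:
jog_arm(
  plan=[
    {"dx": 4, "dy": 0, "dz": 0, "ax": 0, "ay": 0, "az": 0, "grip": 1},
    {"dx": 4, "dy": 0, "dz": 0, "ax": 0, "ay": 0, "az": 0, "grip": 1},
    {"dx": 4, "dy": 0, "dz": 0, "ax": 0, "ay": 0, "az": 0, "grip": 1},
    {"dx": 4, "dy": 0, "dz": 0, "ax": 0, "ay": 0, "az": 0, "grip": 1},
    {"dx": 4, "dy": 0, "dz": 0, "ax": 0, "ay": 0, "az": 0, "grip": 1},
    {"dx": 4, "dy": 0, "dz": 0, "ax": 0, "ay": 0, "az": 0, "grip": 1},
    {"dx": 4, "dy": 0, "dz": 0, "ax": 0, "ay": 0, "az": 0, "grip": 1},
    {"dx": 4, "dy": 0, "dz": 0, "ax": 0, "ay": 0, "az": 0, "grip": 1},
    {"dx": 4, "dy": 0, "dz": 0, "ax": 0, "ay": 0, "az": 0, "grip": 1},
    {"dx": 4, "dy": 0, "dz": 0, "ax": 0, "ay": 0, "az": 0, "grip": 1},
    {"dx": 4, "dy": 0, "dz": 0, "ax": 0, "ay": 0, "az": 0, "grip": 1},
    {"dx": 4, "dy": 0, "dz": 0, "ax": 0, "ay": 0, "az": 0, "grip": 1},
    {"dx": 4, "dy": 0, "dz": 0, "ax": 0, "ay": 0, "az": 0, "grip": 1},
    {"dx": 4, "dy": 0, "dz": 0, "ax": 0, "ay": 0, "az": 0, "grip": 1},
    {"dx": 4, "dy": 0, "dz": 0, "ax": 0, "ay": 0, "az": 0, "grip": 1},
    {"dx": 0, "dy": 0, "dz": 0, "ax": 0, "ay": 0, "az": 0, "grip": 1},
    {"dx": 0, "dy": 0, "dz": 0, "ax": 0, "ay": 0, "az": 0, "grip": 1},
  ],
)

```text
clock: 5.58
position: [0.5878, -0.2352, 0.2336]
ee_rot: [0.001, -0.083, 0.997, -0.001]
contact_force: [0.3, -0.0, -0.1]
width: 0.0
gripper_force: 0.0
```

```bash
python3 - <<'E'
from h import *
d=grab('side'); w=grab('wrist')
import pickle; pickle.dump(d,open('s2.pkl','wb'))
goto(.57,-.238,.2337,99.6)
a=cv2.resize(d['image'][120:200,240:360],(600,400),interpolation=cv2.INTER_CUBIC); b=cv2.resize(w['image'],(533,400))[:,:200+0]
cv2.imwrite('pics/p3.png',np.hstack([a,cv2.resize(w['image'],(200,150)) if 0 else b])[:,:,::-1])
E
```

```text
now [ 0.5881 -0.2352  0.2335] F [-0.1  0.1  0.3] w -0.0001 t 5.68
turn first (units) [-0.02  0.02 -0.  ] then shift mm [18.3  0.3 -0.2] | shift in current axes [18.3  0.3 -0.2]
```

View pics/p3.png

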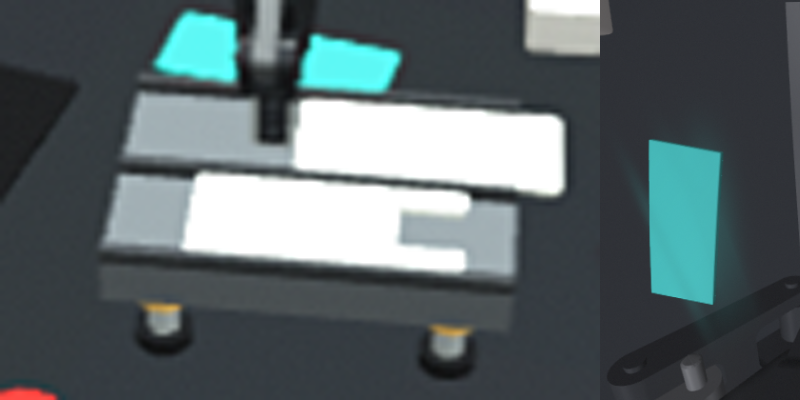

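The plate has slid and now sticks out past the front edge. Its front end is at crop (566,155) and its rear end at about (294,135).

```bash
python3 - <<'E'
from h import *
import pickle
d=pickle.load(open('s2.pkl','rb'))
g=d['image'].astype(int).min(2)
a=np.radians(9.6); e=np.array([np.cos(a),np.sin(a)]); f=np.array([-e[1],e[0]]); c=np.array([567,-238.5])
for v in (145,148,151,154):
    u=np.nonzero(g[v,296:360]>150)[0]+296
    for k in (u.min()-.5,u.max()+.5):
        w=onz(d,k,v,.065)[:2]*1000-c; print(v,k,'lane x',(w@e).round(1),'y',(w@f).round(1))
E
```

```text
145 298.5 lane x 11.7 y -3.5
145 352.5 lane x -112.8 y -18.8
148 297.5 lane x 13.0 y 7.6
148 352.5 lane x -112.8 y -7.8
151 295.5 lane x 16.5 y 18.8
151 352.5 lane x -112.8 y 3.0
154 303.5 lane x -2.5 y 27.1
154 352.5 lane x -112.9 y 13.6
```

Call:
jog_arm(
  plan=[
    {"dx": 4, "dy": 0, "dz": 0, "ax": 0, "ay": 0, "az": 0, "grip": 1},
    {"dx": 4, "dy": 0, "dz": 0, "ax": 0, "ay": 0, "az": 0, "grip": 1},
    {"dx": 4, "dy": 0, "dz": 0, "ax": 0, "ay": 0, "az": 0, "grip": 1},
    {"dx": 4, "dy": 0, "dz": 0, "ax": 0, "ay": 0, "az": 0, "grip": 1},
    {"dx": 3, "dy": 0, "dz": 0, "ax": 0, "ay": 0, "az": 0, "grip": 1},
    {"dx": 0, "dy": 0, "dz": 0, "ax": 0, "ay": 0, "az": 0, "grip": 1},
    {"dx": 0, "dy": 0, "dz": 0, "ax": 0, "ay": 0, "az": 0, "grip": 1},
    {"dx": -6, "dy": 0, "dz": 0, "ax": 0, "ay": 0, "az": 0, "grip": 1},
    {"dx": 0, "dy": 0, "dz": -20, "ax": 0, "ay": 0, "az": 0, "grip": 1},
    {"dx": 0, "dy": 0, "dz": -30, "ax": 0, "ay": 0, "az": 0, "grip": 1},
    {"dx": 0, "dy": 0, "dz": -30, "ax": 0, "ay": 0, "az": 0, "grip": 0},
    {"dx": 20, "dy": 0, "dz": 0, "ax": 0, "ay": 0, "az": 0, "grip": 0},
    {"dx": 30, "dy": 0, "dz": 0, "ax": 0, "ay": 0, "az": 0, "grip": 0},
    {"dx": 30, "dy": 0, "dz": 0, "ax": 0, "ay": 0, "az": 0, "grip": 0},
    {"dx": 20, "dy": 0, "dz": 0, "ax": 0, "ay": 0, "az": 0, "grip": 0},
    {"dx": 0, "dy": 0, "dz": 0, "ax": 0, "ay": 0, "az": 0, "grip": 0},
    {"dx": 0, "dy": 0, "dz": 0, "ax": 0, "ay": 0, "az": 0, "grip": 0},
  ],
)

```text
clock: 7.1
position: [0.4764, -0.254, 0.3136]
ee_rot: [0.002, -0.083, 0.997, -0.001]
contact_force: [1.4, -0.3, -0.7]
width: 0.0832
gripper_force: 0.0
```

```bash
python3 - <<'E'
from h import *
d=grab('side'); s=grab('scene')
g=d['image'].astype(int).min(2)
a=np.radians(9.6); e=np.array([np.cos(a),np.sin(a)]); f=np.array([-e[1],e[0]]); c=np.array([567,-238.5])
for v in (145,149,153):
    u=np.nonzero(g[v,296:366]>150)[0]+296
    for k in (u.min()-.5,u.max()+.5):
        w=onz(d,k,v,.065)[:2]*1000-c; print(v,k,'lane x',(w@e).round(1),'y',(w@f).round(1))
A=cv2.resize(d['image'][110:210,240:400],(480,300)); B=cv2.resize(s['image'][130:230,170:330],(480,300))
# grasp: 20 mm back from the front end; front end = edge(-91.7)-40
t=c+e*(-111.5)+f*0; print('grasp xy',t)
goto(t[0]/1e3,t[1]/1e3,.236,99.6)
cv2.imwrite('pics/p4.png',np.vstack([A,B])[:,:,::-1])
E
```

```text
145 295.5 lane x 18.6 y -2.7
145 360.5 lane x -131.3 y -21.1
149 295.5 lane x 17.2 y 11.7
149 360.5 lane x -131.2 y -6.5
153 305.5 lane x -6.7 y 23.1
153 360.5 lane x -131.1 y 7.8
grasp xy [ 457.06144187 -257.09471526]
now [ 0.4777 -0.2541  0.3136] F [1.  0.2 0.8] w 0.0852 t 7.2
turn first (units) [-0.03  0.04 -0.  ] then shift mm [20.8  0.5 77.6] | shift in current axes [21.1  0.7 77.5]
```

View pics/p4.png

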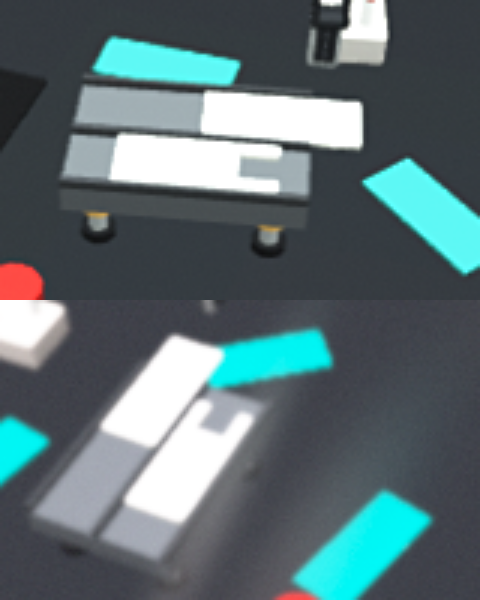

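Call:
jog_arm(
  plan=[
    {"dx": 21, "dy": 0.5, "dz": 20, "ax": -0.03, "ay": 0.04, "az": 0, "grip": 0},
    {"dx": 0, "dy": 0, "dz": 20, "ax": 0, "ay": 0, "az": 0, "grip": 0},
    {"dx": 0, "dy": 0, "dz": 20, "ax": 0, "ay": 0, "az": 0, "grip": 0},
    {"dx": 0, "dy": 0, "dz": 17, "ax": 0, "ay": 0, "az": 0, "grip": 0},
    {"dx": 0, "dy": 0, "dz": 5, "ax": 0, "ay": 0, "az": 0, "grip": 0},
    {"dx": 0, "dy": 0, "dz": 0, "ax": 0, "ay": 0, "az": 0, "grip": 0},
    {"dx": 0, "dy": 0, "dz": 0, "ax": 0, "ay": 0, "az": 0, "grip": 0},
    {"dx": 0, "dy": 0, "dz": 0, "ax": 0, "ay": 0, "az": 0, "grip": 0},
  ],
)

```text
clock: 7.87
position: [0.4567, -0.2572, 0.2322]
ee_rot: [-0.0, -0.084, 0.996, -0.0]
contact_force: [0.6, -0.6, 0.2]
width: 0.0852
gripper_force: 0.0
```

```bash
python3 - <<'E'
from h import *
goto(.4570,-.2570,.226,99.6)
E
```

```text
now [ 0.4567 -0.2572  0.2322] F [ 0.6 -0.6  0.2] w 0.0852 t 7.87
turn first (units) [-0. -0.  0.] then shift mm [-0.3  0.2  6.2] | shift in current axes [-0.3  0.2  6.2]
```

Call:
jog_arm(
  plan=[
    {"dx": 0, "dy": 0, "dz": 6, "ax": 0, "ay": 0, "az": 0, "grip": 0},
    {"dx": 0, "dy": 0, "dz": 0, "ax": 0, "ay": 0, "az": 0, "grip": 0.2},
    {"dx": 0, "dy": 0, "dz": 0, "ax": 0, "ay": 0, "az": 0, "grip": 0.3},
    {"dx": 0, "dy": 0, "dz": 0, "ax": 0, "ay": 0, "az": 0, "grip": 0.4},
    {"dx": 0, "dy": 0, "dz": 0, "ax": 0, "ay": 0, "az": 0, "grip": 0.6},
    {"dx": 0, "dy": 0, "dz": 0, "ax": 0, "ay": 0, "az": 0, "grip": 1},
    {"dx": 0, "dy": 0, "dz": 0, "ax": 0, "ay": 0, "az": 0, "grip": 1},
    {"dx": 0, "dy": 0, "dz": 0, "ax": 0, "ay": 0, "az": 0, "grip": 1},
    {"dx": 0, "dy": 0, "dz": 0, "ax": 0, "ay": 0, "az": 0, "grip": 1},
  ],
  grip_force=60,
)

```text
clock: 8.62
position: [0.4557, -0.2569, 0.2258]
ee_rot: [-0.001, -0.084, 0.997, 0.0]
contact_force: [-0.9, 0.4, 6.2]
width: 0.0481
gripper_force: 61.1
```

Call:
jog_arm(
  plan=[
    {"dx": 0, "dy": 0, "dz": -2, "ax": 0, "ay": 0, "az": 0, "grip": 1},
    {"dx": 0, "dy": 0, "dz": -4, "ax": 0, "ay": 0, "az": 0, "grip": 1},
    {"dx": 0, "dy": 0, "dz": -8, "ax": 0, "ay": 0, "az": 0, "grip": 1},
    {"dx": 0, "dy": 0, "dz": -12, "ax": 0, "ay": 0, "az": 0, "grip": 1},
    {"dx": 0, "dy": 0, "dz": -14, "ax": 0, "ay": 0, "az": 0, "grip": 1},
    {"dx": 0, "dy": 0, "dz": 0, "ax": 0, "ay": 0, "az": 0, "grip": 1},
    {"dx": 0, "dy": 0, "dz": 0, "ax": 0, "ay": 0, "az": 0, "grip": 1},
    {"dx": 0, "dy": 0, "dz": 0, "ax": 0, "ay": 0, "az": 0, "grip": 1},
  ],
)

```text
clock: 9.28
position: [0.4555, -0.2567, 0.2649]
ee_rot: [-0.001, -0.084, 0.997, 0.001]
contact_force: [0.4, 0.2, -2.0]
width: 0.048
gripper_force: 61.9
```

```bash
python3 - <<'E'
from h import *
d=grab('side'); s=grab('wrist')
A=cv2.resize(d['image'][100:210,240:400],(436,300)); B=cv2.resize(s['image'],(400,300))[:,20:380]
cv2.imwrite('pics/p5.png',np.hstack([A,B])[:,:,::-1])
goto(.611,.186,.40,91.3)
E
```

```text
now [ 0.4554 -0.2567  0.2645] F [-0.4 -0.5 -1.2] w 0.0478 t 9.38
turn first (units) [ 0.02 -0.03  1.38] then shift mm [-165.6  439.  -135.5] | shift in current axes [-226.7  410.9 -135.3]
```

View pics/p5.png

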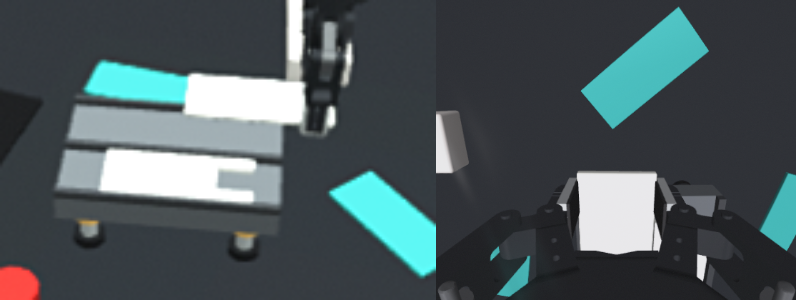

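The plate is held level between the pads and clear of the stand, and the notched plate has not moved.

Call:
jog_arm(
  plan=[
    {"dx": 0, "dy": 0, "dz": -12, "ax": 0, "ay": 0, "az": 0, "grip": 1},
    {"dx": 0, "dy": 0, "dz": -22, "ax": 0, "ay": 0, "az": 0, "grip": 1},
    {"dx": 0, "dy": 0, "dz": -22, "ax": 0, "ay": 0, "az": 0, "grip": 1},
    {"dx": 0, "dy": 0, "dz": -22, "ax": 0, "ay": 0, "az": 0, "grip": 1},
    {"dx": 0, "dy": 0, "dz": -12, "ax": 0, "ay": 0, "az": 0.46, "grip": 1},
    {"dx": 0, "dy": 0, "dz": 0, "ax": 0, "ay": 0, "az": 0.46, "grip": 1},
    {"dx": 0, "dy": 0, "dz": 0, "ax": 0, "ay": 0, "az": 0.46, "grip": 1},
    {"dx": -4, "dy": 12, "dz": 0, "ax": 0, "ay": 0, "az": 0, "grip": 1},
    {"dx": -7, "dy": 24, "dz": 0, "ax": 0, "ay": 0, "az": 0, "grip": 1},
    {"dx": -7, "dy": 24, "dz": 0, "ax": 0, "ay": 0, "az": 0, "grip": 1},
    {"dx": -7, "dy": 24, "dz": 0, "ax": 0, "ay": 0, "az": 0, "grip": 1},
    {"dx": -7, "dy": 24, "dz": 0, "ax": 0, "ay": 0, "az": 0, "grip": 1},
    {"dx": -7, "dy": 24, "dz": 0, "ax": 0, "ay": 0, "az": 0, "grip": 1},
    {"dx": -7, "dy": 24, "dz": 0, "ax": 0, "ay": 0, "az": 0, "grip": 1},
    {"dx": -7, "dy": 24, "dz": 0, "ax": 0, "ay": 0, "az": 0, "grip": 1},
    {"dx": -7, "dy": 24, "dz": 0, "ax": 0, "ay": 0, "az": 0, "grip": 1},
    {"dx": -7, "dy": 24, "dz": 0, "ax": 0, "ay": 0, "az": 0, "grip": 1},
    {"dx": -7, "dy": 24, "dz": 0, "ax": 0, "ay": 0, "az": 0, "grip": 1},
  ],
)

```text
clock: 10.88
position: [0.5239, -0.0011, 0.3544]
ee_rot: [-0.002, -0.012, 1.0, 0.001]
contact_force: [0.2, -0.5, -1.2]
width: 0.0478
gripper_force: 62.2
```

Call:
jog_arm(
  plan=[
    {"dx": -7, "dy": 24, "dz": 0, "ax": 0, "ay": 0, "az": 0, "grip": 1},
    {"dx": -7, "dy": 24, "dz": 0, "ax": 0, "ay": 0, "az": 0, "grip": 1},
    {"dx": -7, "dy": 24, "dz": 0, "ax": 0, "ay": 0, "az": 0, "grip": 1},
    {"dx": -7, "dy": 24, "dz": 0, "ax": 0, "ay": 0, "az": 0, "grip": 1},
    {"dx": -7, "dy": 24, "dz": 0, "ax": 0, "ay": 0, "az": 0, "grip": 1},
    {"dx": -7, "dy": 24, "dz": 0, "ax": 0, "ay": 0, "az": 0, "grip": 1},
    {"dx": -5, "dy": 24, "dz": 0, "ax": 0, "ay": 0, "az": 0, "grip": 1},
    {"dx": -2, "dy": 12, "dz": 0, "ax": 0, "ay": 0, "az": 0, "grip": 1},
    {"dx": 0, "dy": 0, "dz": 0, "ax": 0, "ay": 0, "az": 0, "grip": 1},
    {"dx": 0, "dy": 0, "dz": 0, "ax": 0, "ay": 0, "az": 0, "grip": 1},
    {"dx": 0, "dy": 0, "dz": 0, "ax": 0, "ay": 0, "az": 0, "grip": 1},
  ],
)

```text
clock: 11.8
position: [0.5686, 0.1771, 0.3549]
ee_rot: [-0.002, -0.012, 1.0, -0.0]
contact_force: [0.6, -0.2, -1.9]
width: 0.0479
gripper_force: 62.2
```

```bash
python3 - <<'E'
from h import *
goto(.571,.185,.185,91.3)
E
```

```text
now [0.5686 0.1771 0.3549] F [ 0.6 -0.2 -1.9] w 0.0479 t 11.8
turn first (units) [-0.   -0.03  0.  ] then shift mm [ -2.6   7.9 169.9] | shift in current axes [ -3.2   7.9 169.9]
```

Call:
jog_arm(
  plan=[
    {"dx": -3, "dy": 8, "dz": 15, "ax": 0, "ay": -0.03, "az": 0, "grip": 1},
    {"dx": 0, "dy": 0, "dz": 25, "ax": 0, "ay": 0, "az": 0, "grip": 1},
    {"dx": 0, "dy": 0, "dz": 25, "ax": 0, "ay": 0, "az": 0, "grip": 1},
    {"dx": 0, "dy": 0, "dz": 25, "ax": 0, "ay": 0, "az": 0, "grip": 1},
    {"dx": 0, "dy": 0, "dz": 25, "ax": 0, "ay": 0, "az": 0, "grip": 1},
    {"dx": 0, "dy": 0, "dz": 25, "ax": 0, "ay": 0, "az": 0, "grip": 1},
    {"dx": 0, "dy": 0, "dz": 18, "ax": 0, "ay": 0, "az": 0, "grip": 1},
    {"dx": 0, "dy": 0, "dz": 12, "ax": 0, "ay": 0, "az": 0, "grip": 1},
    {"dx": 0, "dy": 0, "dz": 0, "ax": 0, "ay": 0, "az": 0, "grip": 1},
    {"dx": 0, "dy": 0, "dz": 0, "ax": 0, "ay": 0, "az": 0, "grip": 1},
    {"dx": 0, "dy": 0, "dz": 0, "ax": 0, "ay": 0, "az": 0, "grip": 1},
  ],
)

```text
clock: 12.72
position: [0.5726, 0.1852, 0.1864]
ee_rot: [0.001, -0.011, 1.0, 0.0]
contact_force: [-0.1, 0.6, -0.3]
width: 0.0479
gripper_force: 62.2
```

```bash
python3 - <<'E'
from h import *
goto(.571,.185,.175,91.3)
d=grab('side'); s=grab('scene')
A=cv2.resize(d['image'][230:390,120:320],(500,400))[:,:400]; B=cv2.resize(s['image'][210:370,280:440],(400,400))
cv2.imwrite('pics/p6.png',np.hstack([A,B])[:,:,::-1])
w=(d['image'].astype(int).min(2)>165).astype(np.uint8); w[:230]=0; w[390:]=0; w[:,320:]=0
k,L,S,C=cv2.connectedComponentsWithStats(w); print(S[1:].tolist())
E
```

```text
now [0.5726 0.1852 0.1864] F [-0.1  0.6 -0.3] w 0.0479 t 12.72
turn first (units) [ 0.01  0.02 -0.01] then shift mm [ 1.6 -0.2 11.4] | shift in current axes [ 1.6 -0.2 11.4]
[[0, 230, 94, 135, 6285], [195, 230, 1, 1, 1], [251, 230, 5, 4, 15], [201, 241, 53, 27, 180], [178, 289, 43, 33, 960], [246, 293, 3, 3, 7], [238, 303, 14, 28, 216], [223, 305, 1, 1, 1], [225, 306, 2, 6, 9], [236, 307, 1, 1, 1], [227, 315, 7, 3, 15], [218, 320, 2, 1, 2], [221, 321, 1, 1, 1]]
```

Call:
jog_arm(
  plan=[
    {"dx": 0, "dy": 0, "dz": 5, "ax": 0, "ay": 0.02, "az": 0, "grip": 1},
    {"dx": 0, "dy": 0, "dz": 4, "ax": 0, "ay": 0, "az": 0, "grip": 1},
    {"dx": 0, "dy": 0, "dz": 0, "ax": 0, "ay": 0, "az": 0, "grip": 1},
    {"dx": 0, "dy": 0, "dz": 0, "ax": 0, "ay": 0, "az": 0, "grip": 1},
  ],
)

```text
clock: 13.15
position: [0.5719, 0.186, 0.1762]
ee_rot: [-0.001, -0.011, 1.0, 0.0]
contact_force: [-0.0, -0.2, -0.7]
width: 0.0477
gripper_force: 62.2
```

Call:
jog_arm(
  plan=[
    {"dx": 0, "dy": 0, "dz": 1, "ax": 0, "ay": 0, "az": 0, "grip": 1},
    {"dx": 0, "dy": 0, "dz": 1, "ax": 0, "ay": 0, "az": 0, "grip": 1},
    {"dx": 0, "dy": 0, "dz": 0, "ax": 0, "ay": 0, "az": 0, "grip": 1},
    {"dx": 0, "dy": 0, "dz": 0, "ax": 0, "ay": 0, "az": 0, "grip": 1},
  ],
)

```text
clock: 13.48
position: [0.5719, 0.186, 0.1759]
ee_rot: [-0.0, -0.012, 1.0, 0.0]
contact_force: [-2.9, -0.7, 8.4]
width: 0.0482
gripper_force: 67.5
```

Call:
jog_arm(
  plan=[
    {"dx": 0, "dy": 0, "dz": -0.7, "ax": 0, "ay": 0, "az": 0, "grip": 1},
    {"dx": 0, "dy": 0, "dz": 0, "ax": 0, "ay": 0, "az": 0, "grip": 1},
    {"dx": 0, "dy": 0, "dz": 0, "ax": 0, "ay": 0, "az": 0, "grip": 0.35},
    {"dx": 0, "dy": 0, "dz": 0, "ax": 0, "ay": 0, "az": 0, "grip": 0.2},
    {"dx": 0, "dy": 0, "dz": 0, "ax": 0, "ay": 0, "az": 0, "grip": 0.1},
    {"dx": 0, "dy": 0, "dz": 0, "ax": 0, "ay": 0, "az": 0, "grip": 0.1},
    {"dx": 0, "dy": 0, "dz": 0, "ax": 0, "ay": 0, "az": 0, "grip": 0.1},
  ],
)

```text
clock: 14.07
position: [0.5721, 0.186, 0.1748]
ee_rot: [-0.001, -0.011, 1.0, 0.0]
contact_force: [-0.2, -0.1, -0.5]
width: 0.0765
gripper_force: 0.0
```

Call:
jog_arm(
  plan=[
    {"dx": 0, "dy": 0, "dz": -5, "ax": 0, "ay": 0, "az": 0, "grip": 0.1},
    {"dx": 0, "dy": 0, "dz": -15, "ax": 0, "ay": 0, "az": 0, "grip": 0.1},
    {"dx": 0, "dy": 0, "dz": -30, "ax": 0, "ay": 0, "az": 0, "grip": 0.1},
    {"dx": 0, "dy": 0, "dz": -30, "ax": 0, "ay": 0, "az": 0, "grip": 0.1},
    {"dx": 0, "dy": 0, "dz": -30, "ax": 0, "ay": 0, "az": 0, "grip": 0.1},
    {"dx": 20, "dy": 0, "dz": -20, "ax": 0, "ay": 0, "az": 0, "grip": 0.1},
    {"dx": 40, "dy": 0, "dz": 0, "ax": 0, "ay": 0, "az": 0, "grip": 0.1},
    {"dx": 40, "dy": 0, "dz": 0, "ax": 0, "ay": 0, "az": 0, "grip": 0.1},
    {"dx": 40, "dy": 0, "dz": 0, "ax": 0, "ay": 0, "az": 0, "grip": 0.1},
    {"dx": 0, "dy": 0, "dz": 0, "ax": 0, "ay": 0, "az": 0, "grip": 0.1},
    {"dx": 0, "dy": 0, "dz": 0, "ax": 0, "ay": 0, "az": 0, "grip": 0.1},
  ],
)

```text
clock: 14.98
position: [0.4297, 0.1825, 0.3056]
ee_rot: [-0.001, -0.012, 1.0, 0.0]
contact_force: [-0.8, 0.3, 0.7]
width: 0.0767
gripper_force: 0.0
```

```bash
python3 - <<'E'
from h import *
d=grab('scene'); s=grab('side')
A=d['image'][130:380,150:450]; B=s['image'][130:380,120:370]
cv2.imwrite('pics/p7.png',cv2.resize(np.hstack([A,B]),(792,360))[:,:,::-1])
w=(d['image'].astype(int).min(2)>165).astype(np.uint8); w[:235]=0; w[365:]=0; w[:,:295]=0; w[:,420:]=0
c=max(cv2.findContours(w,0,1)[0],key=cv2.contourArea)[:,0]
for z in (.01,.02): print(cv2.minAreaRect(np.array([onz(d,u,v,z)[:2]*1000 for u,v in c],np.float32)))
goto(.45,.185,.3,91.3)
E
```

```text
((616.919921875, 186.50347900390625), (124.48797607421875, 53.516483306884766), 0.998964786529541)
((622.19482421875, 187.51405334472656), (122.77445983886719, 52.779850006103516), 0.998960554599762)
now [0.433  0.1828 0.306 ] F [ 0.4 -0.   0.1] w 0.0772 t 15.08
turn first (units) [0.01 0.02 0.  ] then shift mm [-17.    1.8   6. ] | shift in current axes [-17.    1.8   6.1]
```

View pics/p7.png

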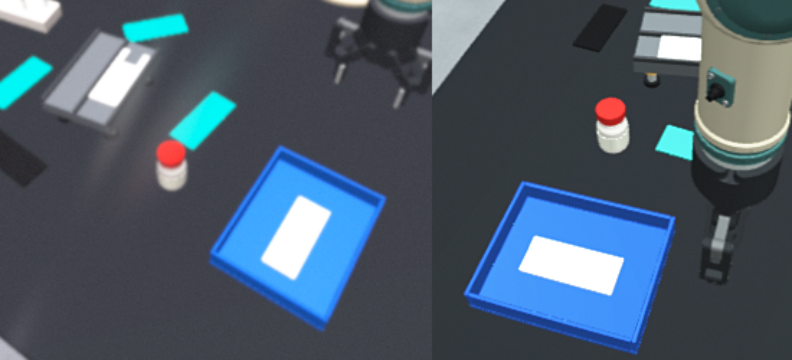

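The plate lies flat in the middle of the tray, at about (297,238) in the left half of the picture. The notched plate is still on the stand and the arm is clear of everything.

```bash
python3 -c "from rig import manip; print(manip.sign_off())"
```

```text
the job is handed in; nothing more can be done
None
```

The plain plate now lies flat in the middle of the blue wash tray; the notched plate is still on the stand, the arm is clear, and I handed the job in at about 15 s of the 56 s allowed.

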